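# Gauge the throat of an edging fixture with a taper blade

### The arm

A 6-joint arm with a two-finger parallel gripper is mounted at the origin on the work surface. World frame = base frame: x ahead of the robot, y to its left, z up, the work surface at z = 0. Lengths are in m, angles in rad, forces in N, time in s.
With the tool pointing down it reaches from about 0.275 to 0.875 m from the base axis. Payload 12.5 kg.
Tool frame: the origin (TCP) lies midway between the tips of the shut fingers; the grasp point (between the pads) lies 19 mm behind it; z points along the fingers, y is the line along which they close (so a half turn about z gives the same grasp; the last joint's range is limited). The gripper opens to 85 mm and grips with 20 to 120 N. Pads are 22 mm wide; open, the fingers measure 114 mm over their backs; the gripper's body (76 mm by 85 mm) begins 54 mm behind the grasp point. The pads swing forward as they close: fully open they stand 13 mm farther back than shut.
Start: joints at [1.117, 0.351, 1.652, -0, 1.139, -0.085], TCP at [0.198, 0.513, 0.231] pointing down, gripper open.
Joint ranges: [-2.75, 2.75], [-0.79, 2.1], [0.01, 2.65], [-1.57, 4.71], [0.07, 3.14], [-2.87, 2.87]. Speed limits (rad/s): [2.22, 2.22, 2.79, 3.14, 3.14, 3.14].

### API

Orientations are given as [roll, pitch, yaw] about the fixed x, y, z axes, in that order (R = Rz(yaw) Ry(pitch) Rx(roll)).
In Python, from rig import manip gives the robot as it stands.
- The arm moves only by the tool servo_tool, never from a script. Its arguments are lists of equal length, an entry for each row: "rot": the turn, a rotation vector about the tool's x, y, z in rad, a list of three; "travel": the shift along the tool's x, y, z in mm, a list of three; "grip": the opening, from 0 (shut) to 1 (fully open). In form: {"rot": [[ax, ay, az], ...], "travel": [[dx, dy, dz], ...], "grip": [grip, ...]}. A call has 1 to 10 rows; each row shifts and turns the commanded pose from where the row before left it, along the tool's axes as they then stand; what a row does not reach is not made up. A row lasts 1/12 s, in which the tool goes at most 41.7 mm and 7.16 degrees, less where a joint would pass 70% of its speed; a pose out of reach is approached as far as the arm can. A call with a gripper value outside its range is refused whole. The fingers move at their own pace and stop on an object; the grip force is fixed at half the most. Time passes only in rows, so rows that do not move let the fingers close. It gives the time, the measured TCP pose, the force, the opening and the grip force at its end, in the units of the state.
- manip.sense(): the state, without advancing time (a new reading comes with each control period).
- manip.get_image(name): name is "side" or "top"; returns a dict with "frame" (400x640x3 uint8, red, green, blue), "range_z" (400x640 float32, m along the optical axis (not along the pixel's ray), 0 where there is no reading), "fx", "fy", "cx", "cy" (pixels), "rvec" (rotation vector, rad) and "tvec" (3), from world to camera coordinates, as OpenCV has them. Camera axes: x right, y down, z forward; pixel columns grow to the right and rows downward; lengths in m; the calibration is good to about 2 mm. A picture is of the moment at which its call begins.
- manip.close_job(): hands the job in; it is judged then, once.
Trained networks look in the newest picture that a camera, given by its name, has taken for a name from the list of things; names that differ only in an ending like _2 or _b are one class to them, and where a whole thing is asked for, a point or a joint stands for the part that bears it (a point fixed in the world has none). Each returns a list of dicts, best first, with "conf" (0 to 1); they miss things now and then, are a little off and sometimes report something else, mostly with a low value. They report only what shows in the picture. A call takes as long as a camera call. They do not tell look-alikes from the thing itself.
- manip.regions_of(camera, label): "mask" (400x640 bool, what is visible of it) and "at" ([column, row] in pixels, amid what is visible of it).
- manip.pinpoint(camera, label): "at" ([column, row] in pixels: a listed point, or the origin of a listed thing).
The state is a dict: "clock": time; "joint_positions": joint angles; "qvel": joint speeds; "tau": joint torques, N m; "position": TCP position; "tool_rot": TCP orientation; "force": force on the tool from outside, world axes, zero at the start; "wrist_torque": the same for the moment, N m; "grip_width": finger opening in m; "grip_force": force on a finger pad.
Only numpy, scipy, OpenCV 4.12 (cv2) and the standard library are available. Lean on these libraries where they do the work, as an engineer would, in place of code of your own. Each camera call takes 0.05 s, during which the arm holds its last target. There are 200 camera calls.

### The job

First fold the clear guard of the grey edging fixture up about its hinge until it stands upright, so that the throat between the two steel cheeks is free. Then take the taper gauge (the steel blade with the square wooden handle, not the round-handled awl) out of the rack and slide its blade straight down between the two cheeks until it drags snugly on both, without forcing it. Finish still holding the gauge by its handle at that depth, with the guard still upright; do not let go, and leave everything else where it is.

Things in the scene. Friction and masses are not known exactly. Their poses are not given: they have to be found in the camera images.
- guard (a joint): angle of the clear guard (115 mm long, 122 mm wide, 8 mm thick aluminium frame round a clear pane) about its hinge, rad: 0 = lying flat over the cheeks with its free edge towards the fixture's -x, pi/2 = standing upright. It starts partly open. The hinge is stiff (0.22 N m): the guard stays where it is left; it can go on to 2.1
- guard_hinge (a point): middle of the guard's hinge axis, on the fixed fixture, 130 mm above the bench. Its axes are the fixture's: x horizontal, from the set cheek across the throat towards the hinge; y along the hinge and along the throat; z up. The hinge is 85 mm beyond the middle of the throat (along x)
- guard_bar (a point): middle of the guard's grip bar: round, aluminium, 10 mm diameter, 84 mm clear length along y, 150 mm from the hinge axis, with 29 mm free between bar and guard edge. At guard angle a it lies at hinge + (-0.15 cos a, 0, 0.15 sin a) in the fixture's axes. It can be gripped from above and turns between the fingers as it is carried round the hinge, or be pushed
- set_face (a point): top of the inner face of the set cheek (plate on the fixture's -x side, locked by its screw, at another setting each run): on the face, mid-length, 115 mm above the bench. Cheek: steel, 60 mm long (y), 10 mm thick, 45 mm deep; its upper edge is rounded, radius 5 mm, topping out at 120 mm. Axes as the fixture's
- sprung_face (a point): same point of the opposite, spring-loaded cheek (+x side). The throat is the slot between the faces, 5 to 8 mm wide at rest, free to 95 mm below this point. A spring (2 N at first, 2 N more per mm) presses this cheek to the other; it yields along +x by up to 8 mm. Grey blocks 70 mm wide (y) back both cheeks, 105 mm high. Axes as the fixture's
- sprung_cheek (a joint): how far the spring-loaded cheek is pushed back from rest, m (0 at rest)
- set_cheek (a joint): how far the set cheek is set back, m: the throat is 5 mm plus this wide at rest. It does not move in the job
- gauge_grip (a point): centre of the taper gauge's wooden handle: a block 24 mm (its x) by 30 mm (its y) by 50 mm tall. z up along the gauge. The steel blade hangs from the handle's underside, 25 mm below this point. Total mass about 90 g. At the start the gauge hangs upright in one of the rack's two slots, the handle's underside on the rack's top, 120 mm above the bench
- gauge_tip (a point): middle of the blade's lower end, 125 mm below the handle's centre. Blade 100 mm long, 20 mm wide (y); thickness (x) tapers evenly on both sides from 2.5 mm at the tip to 11.5 mm at the handle. In the throat its x is along the fixture's x, either way. It touches both cheeks where it is as thick as the throat, then drags more the deeper it goes: about 1.3 N per N of cheek pressure; 4 N of drag is snug
- rack: low wooden rack 150 mm (x) by 70 mm (y), top at 120 mm above the bench, fixed to it; two slots 15 x 23 mm, 80 mm apart along its x (at -40 and +40 mm), through a top board 20 mm thick. Origin on the bench under its centre; gauge and awl hang in its slots in either order, handles up
- awl: a turned dark-wood awl, 60 mm tall handle of 26 mm diameter, hanging in the rack's other slot; origin under the handle, where it meets the rack's top
- wood_plane: a wooden hand plane, 240 x 60 mm and about 95 mm high, lying on the bench; origin under its centre
- mallet: a wooden mallet lying down, 305 mm long, 56 mm high; origin under the centre of its head
- glue: a white glue bottle with an orange cap, 60 mm diameter, 170 mm high; origin under its centre
- sanding_block: a cork sanding block 112 x 67 x 34 mm; origin under its centre
- offcut: a plywood offcut 90 x 60 x 22 mm with a hole; origin under its centre
- clamp: a blue bar clamp lying down, about 320 mm long and 32 mm high; origin under the middle of its bar
Not all that is in view belongs to the job. What is shaped like the part that bears gauge_grip but green is not meant.

How it is judged:
On the way, in this order (a step that is already met when the one before it is completed fails the run):
1. the guard has been folded up to upright (within about 10 degrees) and stays there (value of joint guard between 1.39 and 1.75 rad), for 0.3 s.
2. the gauge is held in the fingers, its blade drawn clear of the rack (contact force between the fingers and gauge above 2 N and height (world z) of gauge_tip above 0.122 m), for 0.1 s.
At the end, for the whole second after the job is handed in: Guard upright within 10 degrees; gauge gripped, still, upright within 8 degrees, its tip 22 to 92 mm below the top of the cheeks' faces and within their length; the sprung cheek presses on it with 1 to 9 N, the set cheek with 0.5 to 14 N (all of step 1 and contact force between the fingers and gauge above 2 N and z of gauge_tip in the frame of sprung_face between -0.092 and -0.022 m and x of gauge_tip in the frame of sprung_face between -0.014 and 0.002 m and y of gauge_tip in the frame of sprung_face between -0.022 and 0.022 m and angle between gauge_tip's own z axis and vertical below 0.15 rad and contact force between gauge and sprung_cheek between 1 and 9 N and contact force between gauge and set_cheek between 0.5 and 14 N and linear speed of gauge below 0.01 m/s); the arm keeps its last pose, push and grip.
It fails at once if the blade is forced: the sprung cheek is pushed back by more than 5 mm (value of joint sprung_cheek above 0.005 m).
It fails at once if the gauge is dropped (height (world z) of gauge_tip below 0.005 m).
It fails at once if a bystander is disturbed (moved by more than 30 mm) (distance of any of awl, wood_plane, mallet, glue, sanding_block, offcut, clamp from where it was at the start of the episode above 0.03 m).
It also fails if it takes over 67 s, if anything falls off the work surface, if the arm or the gripper's body presses on something with over 40 N, if the wrist force passes 120 N, or if a joint passes its speed limit or range.

## Working session

There is one attempt and no reset: what is moved stays moved. The work goes in short steps, Python scripts to look and compute and a tool call to move; the robot and the scene stay as the last step left them, time stands still between calls to the robot, and variables do not carry over. Pictures are saved under pics/ and viewed, at most 10 in all, crops included, and the job is handed in when it is done.

Besides the shell and the picture viewer there is one more tool, called after "Request:" by a JSON object that holds its "api" and its "payload". servo_tool: Moves the arm, as the interface text tells. Its arguments: {"type":"object","properties":{"rot":{"type":"array","items":{"type":"array","items":{"type":"number"}}},"travel":{"type":"array","items":{"type":"array","items":{"type":"number"}}},"grip":{"type":"array","items":{"type":"number"}}},"required":["rot","travel","grip"]}

```bash
mkdir -p pics; cat > h.py <<'E'
import numpy as np, cv2
from rig import manip
def pix2w(im,u,v,z=None,d=None):
    R=cv2.Rodrigues(np.array(im["rvec"],float))[0]; t=np.array(im["tvec"],float).ravel()
    r=np.array([(u-im["cx"])/im["fx"],(v-im["cy"])/im["fy"],1.]); o=-R.T@t; w=R.T@r
    if z is not None: return o+w*(z-o[2])/w[2]
    if d is None: d=im["range_z"][int(round(v)),int(round(u))]
    return o+w*d
def save(im,n,crop=None,s=1):
    f=im["frame"][:,:,::-1]
    if crop: f=f[crop[1]:crop[3],crop[0]:crop[2]]
    cv2.imwrite("pics/"+n,cv2.resize(f,None,fx=s,fy=s,interpolation=cv2.INTER_CUBIC))
E
python3 - <<'E'
from h import *
print(manip.sense())
for c in("side","top"):
    im=manip.get_image(c); save(im,c+"0.png",s=1.25)
    R=cv2.Rodrigues(np.array(im["rvec"],float))[0]; print(c,(-R.T@np.ravel(im["tvec"])).round(3))
    for l in("guard_hinge","guard_bar","set_face","sprung_face","gauge_grip","gauge_tip","rack","awl"):
        for p in manip.pinpoint(c,l)[:3]:
            u,v=p["at"]; print(c,l,np.round(p["at"],1),round(p["conf"],2),pix2w(im,u,v).round(3), pix2w(im,u,v,z={"guard_hinge":.13,"set_face":.115,"sprung_face":.115,"gauge_grip":.145,"gauge_tip":.02,"awl":.12,"rack":0,"guard_bar":.2}[l]).round(3))
E
```

```text
{'clock': 0.0, 'joint_positions': array([ 1.11739844e+00,  3.51266352e-01,  1.65242325e+00,  2.08328854e-05,
        1.13909489e+00, -8.46021749e-02]), 'qvel': array([-0.00112112, -0.00032167,  0.00205734, -0.000697  , -0.00113714,
        0.00035735]), 'tau': array([-1.33167639e-03, -5.06098545e+01, -2.91407114e+01, -2.31227841e-04,
        4.54039531e-03,  3.81224686e-05]), 'position': array([0.19809859, 0.51273264, 0.23074225]), 'tool_rot': array([-3.14040668e+00, -1.19554845e-04,  2.77278815e+00]), 'force': array([-0.24942486, -0.55009416,  0.84511677]), 'wrist_torque': array([-0.04725243, -0.03702261, -0.01466411]), 'grip_force': 0.0, 'grip_width': 0.08510821673216726}
side [0.258 0.9   1.136]
side guard_hinge [311.9 159.5] 0.97 [ 0.648 -0.097  0.14 ] [ 0.652 -0.107  0.13 ]
side guard_hinge [318.4 295.6] 0.21 [0.476 0.295 0.065] [0.463 0.332 0.13 ]
side guard_bar [352.7 162.7] 0.72 [ 0.568 -0.279 -0.004] [ 0.512 -0.068  0.2  ]
side set_face [331.5 175.5] 0.7 [ 0.578 -0.081  0.112] [ 0.577 -0.079  0.115]
side sprung_face [330.3 171.8] 0.58 [ 0.565 -0.027  0.182] [ 0.586 -0.092  0
[... 747 characters left out ...]
075  0.109] [ 0.529 -0.067  0.2  ]
top guard_bar [299.2 262.9] 0.53 [0.379 0.134 0.021] [0.381 0.122 0.2  ]
top set_face [364.1 198.3] 0.36 [ 0.571 -0.069  0.174] [ 0.579 -0.074  0.115]
top gauge_grip [388. 266.] 0.9 [ 0.367 -0.157  0.026] [ 0.37  -0.139  0.145]
top gauge_grip [187.9 217.8] 0.72 [0.528 0.504 0.026] [0.517 0.464 0.145]
top gauge_grip [250.6 237.5] 0.43 [0.456 0.268 0.17 ] [0.457 0.273 0.145]
top gauge_tip [224.6 205.8] 0.84 [ 0.571  0.39  -0.001] [0.568 0.385 0.02 ]
top gauge_tip [375.8 297.8] 0.73 [ 0.264 -0.117  0.009] [ 0.265 -0.115  0.02 ]
top rack [263.2 230.2] 0.96 [0.48  0.239 0.122] [0.487 0.258 0.   ]
top awl [261.8 215.2] 0.41 [0.521 0.236 0.173] [0.526 0.244 0.12 ]
```

View pics/side0.png

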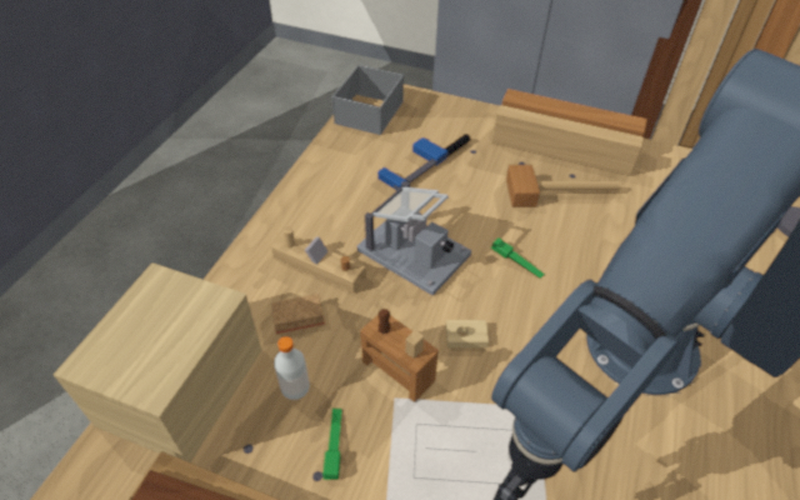

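View pics/top0.png

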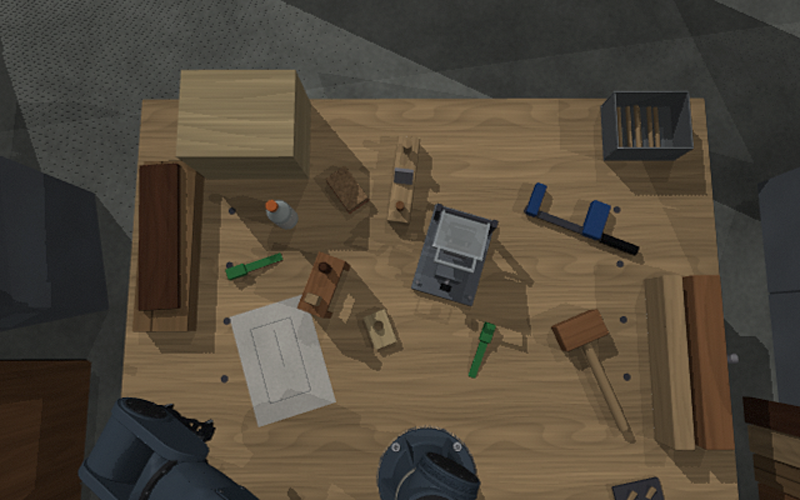

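The side view shows the fixture at about (328,185) with its guard partly open, the rack at (320,290), and two green look-alikes. Gauge candidates, in side pixels:
- (331,276): a wooden square handle in the rack.
- (264,370): green, lying on the bench.
- (399,195): green, lying on the bench.

Only the first fits, since it's wooden and hangs in the rack. I'll confirm it in a crop.

```bash
python3 - <<'E'
from h import *
a=manip.get_image("side"); b=manip.get_image("top")
f=lambda im,x,y,w,h:cv2.resize(im["frame"][y:y+h,x:x+w,::-1],(400,300),interpolation=cv2.INTER_CUBIC)
m=np.vstack([np.hstack([f(a,280,140,108,81),f(b,320,155,100,75)]),np.hstack([f(a,275,240,88,66),f(b,230,190,72,54)])])
cv2.imwrite("pics/crops.png",m)
# guard/bar geometry by depth (top)
for c,im in(("side",a),("top",b)):
    for l in("guard","gauge_grip","rack","guard_bar","awl"):
        for r in manip.regions_of(c,l)[:3]:
            k=r["mask"]; v,u=np.nonzero(k)
            P=np.array([pix2w(im,x,y) for x,y in zip(u,v) if im["range_z"][y,x]>0])
            print(c,l,round(r["conf"],2),np.round(r["at"]),len(P),np.median(P,0).round(3),np.percentile(P,5,0).round(3),np.percentile(P,95,0).round(3))
            if l in("gauge_grip","rack"):
                zt=.17 if l=="gauge_grip" else .12
                Q=P[abs(P[:,2]-zt)<.006]
                if len(Q)>8:
                    q=cv2.minAreaRect((Q[:,:2]*1000).astype(np.float32)); print("   top rect",q,len(Q))
E
```

```text
side guard 0.71 [325. 161.] 926 [ 0.599 -0.08   0.159] [ 0.528 -0.141  0.134] [ 0.659 -0.021  0.192]
side guard 0.59 [372. 267.] 714 [0.378 0.127 0.02 ] [0.337 0.093 0.002] [0.419 0.159 0.025]
side gauge_grip 0.93 [410. 205.] 416 [ 0.339 -0.145  0.011] [ 0.263 -0.172 -0.001] [ 0.39  -0.118  0.027]
side gauge_grip 0.71 [264. 361.] 565 [0.541 0.484 0.017] [0.516 0.402 0.004] [0.573 0.529 0.03 ]
side gauge_grip 0.47 [330. 276.] 228 [0.45  0.284 0.161] [0.438 0.266 0.13 ] [0.464 0.292 0.172]
   top rect ((451.3364562988281, 276.4023132324219), (28.647491455078125, 23.36250877380371), 66.68687438964844) 105
side rack 0.93 [320. 285.] 2330 [0.483 0.28  0.108] [0.414 0.234 0.004] [0.561 0.316 0.122]
   top rect ((490.25274658203125, 261.76727294921875), (72.02703857421875, 152.32754516601562), 70.17794036865234) 1071
side rack 0.38 [330. 274.] 244 [0.45  0.284 0.159] [0.438 0.266 0.124] [0.465 0.292 0.172]
   top rect ((445.4002685546875, 272.19110107421875), (44.107933044433594, 19.91552734375), 56.96281433105469) 18
side rack 0.35 [332. 192.] 4281 [ 0.574 -0.047  0.055] [ 0.473 -0.118  0.
[... 648 characters left out ...]
p 0.56 [387. 276.] 326 [ 0.335 -0.15   0.016] [ 0.26  -0.175  0.003] [ 0.387 -0.122  0.03 ]
top gauge_grip 0.53 [248. 237.] 105 [0.451 0.269 0.168] [0.439 0.257 0.127] [0.463 0.285 0.174]
   top rect ((451.4569396972656, 272.79888916015625), (30.731836318969727, 23.423095703125), 68.54927825927734) 79
top rack 0.7 [258. 228.] 1059 [0.49  0.255 0.119] [0.42  0.213 0.08 ] [0.555 0.301 0.125]
   top rect ((488.9660339355469, 259.0818176269531), (71.3816909790039, 150.4397735595703), 70.18865966796875) 920
top guard_bar 0.75 [372. 187.] 1348 [ 0.605 -0.087  0.158] [ 0.55  -0.142  0.134] [ 0.659 -0.031  0.182]
top awl 0.46 [260. 214.] 79 [0.525 0.241 0.174] [0.516 0.234 0.128] [0.536 0.255 0.182]
```

View pics/crops.png

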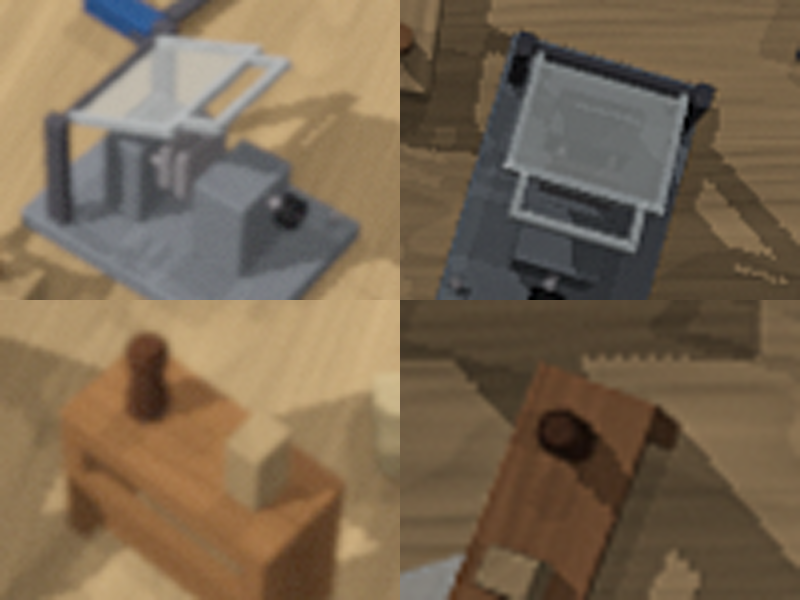

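The crop confirms it: the square wooden handle in the rack, top crop (520,575), is the gauge, and the dark round one is the awl. The guard is about 25° open, with its bar towards the lower left in the top view. Next I'll fit the guard's geometry.

```bash
cat >> h.py <<'E'
def cloud(im,mask):
    v,u=np.nonzero(mask&(im["range_z"]>0)); 
    return np.array([pix2w(im,x,y) for x,y in zip(u,v)])
E
python3 - <<'E'
from h import *
for c in("side","top"):
    im=manip.get_image(c); r=manip.regions_of(c,"guard")[0]; P=cloud(im,r["mask"])
    Q=P
    for _ in range(6):
        m=Q.mean(0); n=np.linalg.svd(Q-m,full_matrices=False)[2][2]; n*=np.sign(n[2]); d=(P-m)@n; Q=P[abs(d)<.006]
    e=np.degrees
    yaw=np.arctan2(n[1],n[0]); a=np.arctan2(np.hypot(n[0],n[1]),n[2])
    # slope dir down toward hinge
    s=np.array([np.cos(yaw)*np.cos(a),np.sin(yaw)*np.cos(a),-np.sin(a)]); y=np.cross(n,s)
    rc=cv2.minAreaRect(np.c_[(Q-m)@s,(Q-m)@y].astype(np.float32)*1000)
    print(c,len(P),len(Q),"yaw",e(yaw),"angle",e(a),rc)
    c0=m+s*rc[0][0]/1000+y*rc[0][1]/1000; print("center",c0.round(4),"extent s",np.percentile((Q-m)@s,[0,2,98,100]).round(4), "m",m.round(4))
    w=rc[2]; w=w if w<45 else w-90
    y2=y*np.cos(np.radians(w))-s*np.sin(np.radians(w)); print("edge yaw of y dir",e(np.arctan2(y2[1],y2[0])))
    # fixture base plate etc: hinge height points
    B=cloud(im,np.pad(np.ones((90,110),bool),((140,400-230),(310,640-420))) if c=="top" else np.pad(np.ones((100,110),bool),((130,170),(270,260))))
    B=B[(B[:,2]>.008)&(B[:,2]<.03)&(np.hypot(B[:,0]-.59,B[:,1]+.08)<.16)]
    print("base z",np.median(B[:,2]),cv2.minAreaRect((B[:,:2]*1000).astype(np.float32)))
E
```

```text
side 962 943 yaw -16.68719560035008 angle 24.109452580739895 ((-5.178153991699219, -1.8586807250976562), (160.2761688232422, 129.247314453125), 0.2388237863779068)
center [ 0.5905 -0.0796  0.164 ] extent s [-0.0854 -0.0822  0.0707  0.0752] m [ 0.5955 -0.0792  0.1619]
edge yaw of y dir 73.53079503332081
base z 0.01930013983500456 ((574.0064697265625, -39.44978332519531), (279.3407287597656, 198.3605499267578), 2.878107786178589)
top 1517 1448 yaw -16.562940637662713 angle 24.329686378552825 ((-9.430061340332031, 1.0150909423828125), (127.68443298339844, 161.12611389160156), 89.44584655761719)
center [ 0.5923 -0.0805  0.1637] extent s [-0.0903 -0.0867  0.0658  0.0714] m [ 0.6003 -0.0839  0.1598]
edge yaw of y dir 72.93211764894369
base z 0.019595702828960615 ((610.3084106445312, -81.72862243652344), (256.5537414550781, 271.2950744628906), 8.30299186706543)
```

Request:
{"api": "servo_tool", "payload": {"rot": [[0,0,0.122],[0,0,0.122],[0,0,0.122],[0,0,0.122],[0,0,0.122],[0,0,0.122],[0,0,0.122],[0,0,0.122],[0,0,0.122],[0,0,0.122]], "travel": [[0,0,-8],[0,0,-8],[0,0,-8],[0,0,-8],[0,0,-8],[0,0,-8],[0,0,-8],[0,0,-8],[0,0,-8],[0,0,0]], "grip": [0.28,0.28,0.28,0.28,0.28,0.28,0.28,0.28,0.28,0.28]}}

```text
clock: 2.53
position: [0.1984, 0.5135, 0.3049]
tool_rot: [3.141, -0.002, 1.547]
force: [-0.4, -0.3, -0.3]
grip_width: 0.0241
grip_force: 0.0
```

Request:
{"api": "servo_tool", "payload": {"rot": [[0,0,0.122],[0,0,0.122],[0,0,0.028],[0,0,0],[0,0,0],[0,0,0],[0,0,0],[0,0,0],[0,0,0],[0,0,0]], "travel": [[0,0,0],[0,0,0],[0,0,0],[-26,27,0],[-26,27,0],[-26,27,0],[-26,27,0],[-26,27,0],[-26,27,0],[-26,27,0]], "grip": [0.28,0.28,0.28,0.28,0.28,0.28,0.28,0.28,0.28,0.28]}}

```text
clock: 3.37
position: [0.3277, 0.2829, 0.3034]
tool_rot: [3.141, -0.0, 1.281]
force: [1.1, 1.0, -1.4]
grip_width: 0.0237
grip_force: 0.0
```

Request:
{"api": "servo_tool", "payload": {"rot": [[0,0,0],[0,0,0],[0,0,0],[0,0,0],[0,0,0],[0,0,0],[0,0,0],[0,0,0],[0,0,0],[0,0,0]], "travel": [[-26,27,0],[-26,27,0],[-26,27,0],[-26,27,0],[-26,27,0],[-26,27,0],[-26,27,0],[-26,27,0],[-26,27,0],[-26,27,0]], "grip": [0.28,0.28,0.28,0.28,0.28,0.28,0.28,0.28,0.28,0.28]}}

```text
clock: 4.2
position: [0.5123, -0.0437, 0.3034]
tool_rot: [3.141, -0.0, 1.281]
force: [1.5, 0.9, 0.8]
grip_width: 0.0239
grip_force: 0.0
```

```bash
cat >> h.py <<'E'
def guardfit(c):
    im=manip.get_image(c); r=manip.regions_of(c,"guard")[0]; P=cloud(im,r["mask"]); Q=P
    P=P[(np.hypot(P[:,0]-.6,P[:,1]+.08)<.15)&(P[:,2]<.3)]; Q=P
    for _ in range(8):
        m=Q.mean(0); n=np.linalg.svd(Q-m,full_matrices=False)[2][2]; n*=np.sign(n[2]); d=(P-m)@n; Q=P[abs(d)<.006]
    return im,Q,n
E
python3 - <<'E'
from h import *
im,Q,n=guardfit("side"); print(len(Q),n, np.degrees(np.arctan2(n[1],n[0])),np.degrees(np.arccos(n[2])))
save(im,"g1.png",(270,90,400,190),6)
b=np.array([.524,-.060,.1915]); s=manip.sense(); print(s["position"],s["tool_rot"])
# bar pixels: points in fixture coords near bar
th=np.radians(-16.6); X=np.array([np.cos(th),np.sin(th)]); 
im2=manip.get_image("top")
for nm,i in(("side",im),("top",im2)):
    u,v=np.meshgrid(range(640),range(400)); P=cloud(i,i["range_z"]>0); P=P[(abs(P[:,0]-.6)<.15)&(abs(P[:,1]+.08)<.12)]
    fx=(P[:,:2]-[.6554,-.099])@X; fy=(P[:,:2]-[.6554,-.099])@[-X[1],X[0]]
    k=(abs(fy)<.045)&(P[:,2]>.17)&(P[:,2]<.215)&(fx<-.12)
    print(nm,k.sum(),np.c_[fx,fy,P[:,2]][k].round(4)[::6].tolist())
E
```

```text
964 [ 0.38669224 -0.11614712  0.91486554] -16.718197845895858 23.813360756589443
[ 0.51324326 -0.04557333  0.3028403 ] [3.14129546e+00 7.47454485e-04 1.27700671e+00]
side 96 [[-0.1231, -0.0419, 0.1905], [-0.136, -0.0377, 0.197], [-0.1381, -0.0348, 0.1963], [-0.1384, -0.0348, 0.1926], [-0.1383, -0.0299, 0.1922], [-0.1393, -0.0231, 0.1938], [-0.1309, -0.0052, 0.1943], [-0.1347, 0.0004, 0.1968], [-0.1367, 0.0033, 0.1962], [-0.1384, 0.0055, 0.1949], [-0.1385, 0.0053, 0.1909], [-0.1326, 0.0267, 0.1957], [-0.1374, 0.0338, 0.2001], [-0.1367, 0.0323, 0.1946], [-0.134, 0.0432, 0.1975], [-0.1359, 0.0408, 0.1928]]
top 0 []
```

View pics/g1.png

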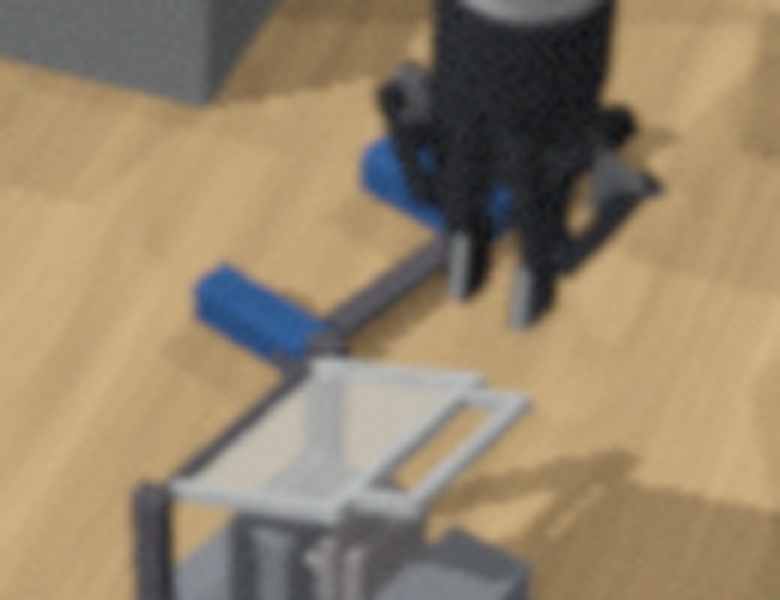

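The picture shows the guard bar at crop (470,455), clear of the fingers above it. The depth points put the bar at (0.5246, -0.060, 0.192), which agrees with the plane fit.

Request:
{"api": "servo_tool", "payload": {"rot": [[0,0,0],[0,0,0],[0,0,0],[0,0,0],[0,0,0],[0,0,0],[0,0,0],[0,0,0],[0,0,0],[0,0,0]], "travel": [[-10,13,0],[0,0,20],[0,0,20],[0,0,20],[0,0,20],[0,0,12],[0,0,12],[0,0,12],[0,0,10],[0,0,0]], "grip": [0.28,0.28,0.28,0.28,0.28,0.28,0.28,0.28,0.28,0.28]}}

```text
clock: 5.18
position: [0.5205, -0.0542, 0.1758]
tool_rot: [-3.14, 0.0, 1.282]
force: [-0.2, 0.4, -0.3]
grip_width: 0.0234
grip_force: 0.0
```

Request:
{"api": "servo_tool", "payload": {"rot": [[0,0,0],[0,0,0],[0,0,0],[0,0,0],[0,0,0]], "travel": [[0,2,0],[0,0,0],[0,0,0],[0,0,0],[0,0,0]], "grip": [0,0,0,0,0]}}

```text
clock: 5.6
position: [0.5277, -0.0564, 0.1788]
tool_rot: [3.13, -0.001, 1.281]
force: [26.5, -5.7, -15.9]
grip_width: 0.0075
grip_force: 58.1
```

```bash
python3 - <<'E'
from h import *
im,Q,n=guardfit("side"); print(len(Q),n, np.degrees(np.arctan2(n[1],n[0])),np.degrees(np.arccos(n[2])))
save(im,"g2.png",(270,90,400,190),6)
s=manip.sense(); print(s["position"],s["tool_rot"],s["force"],s["wrist_torque"],s["grip_width"])
E
```

```text
797 [ 0.39291753 -0.11648203  0.91216652] -16.512674466248498 24.193513848188182
[ 0.52773573 -0.05641901  0.17874896] [ 3.12962833e+00 -1.11055555e-03  1.28082276e+00] [ 27.38216676  -5.78257098 -16.0200397 ] [-0.77992049 -4.0426257  -0.01002716] 0.007550001800614552
```

View pics/g2.png

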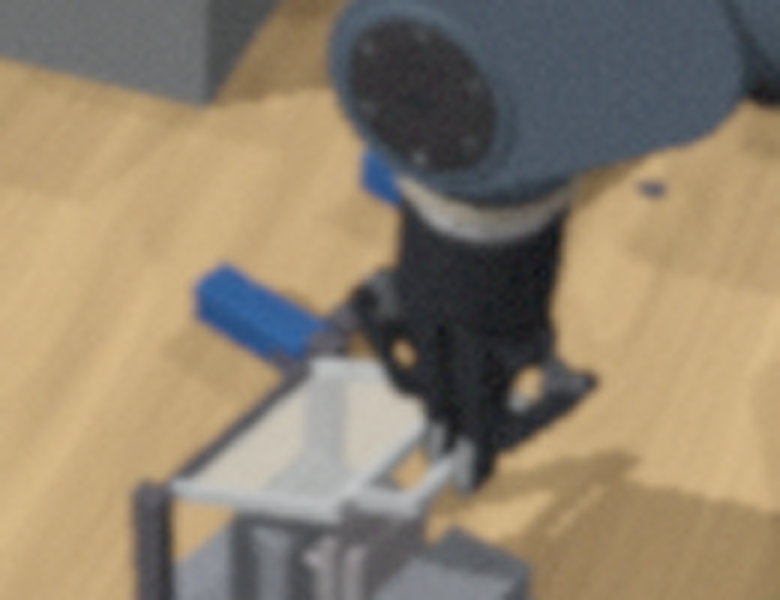

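The bar sits between the pads, at crop (445,465). The arm is loaded sideways, so I'll reopen, re-centre and grip again.

Request:
{"api": "servo_tool", "payload": {"rot": [[0,0,0],[0,0,0],[0,0,0],[0,0,0]], "travel": [[0,0,0],[0,0,0],[0,0,0],[0,0,0]], "grip": [0.28,0.28,0.28,0.28]}}

```text
clock: 6.03
position: [0.523, -0.0555, 0.1777]
tool_rot: [-3.142, 0.0, 1.281]
force: [-0.0, -0.2, 0.9]
grip_width: 0.0241
grip_force: 0.0
```

Request:
{"api": "servo_tool", "payload": {"rot": [[0,0,0],[0,0,0],[0,0,0],[0,0,0],[0,0,0],[0,0,0]], "travel": [[0,5,3],[0,0,0],[0,0,0],[0,0,0],[0,0,0],[0,0,0]], "grip": [0.28,0.28,0,0,0,0]}}

```text
clock: 6.53
position: [0.528, -0.0571, 0.1742]
tool_rot: [-3.142, 0.0, 1.281]
force: [1.3, -0.8, -3.2]
grip_width: 0.0077
grip_force: 58.4
```

Request:
{"api": "servo_tool", "payload": {"rot": [[0,0,0],[0,0,0],[0,0,0],[0,0,0],[0,0,0],[0,0,0],[0,0,0],[0,0,0],[0,0,0],[0,0,0]], "travel": [[0,3.8,-7.7],[0,4.1,-7.6],[0,4.7,-7.3],[0,4.9,-7.0],[0,5.5,-6.7],[0,5.7,-6.4],[0,6.2,-6.1],[0,6.5,-5.7],[0,6.8,-5.3],[0,7.1,-4.9]], "grip": [0,0,0,0,0,0,0,0,0,0]}}

```text
clock: 7.37
position: [0.5809, -0.0729, 0.24]
tool_rot: [-3.14, 0.0, 1.281]
force: [-8.1, 0.7, 5.4]
grip_width: 0.0075
grip_force: 58.5
```

Request:
{"api": "servo_tool", "payload": {"rot": [[0,0,0],[0,0,0],[0,0,0],[0,0,0],[0,0,0],[0,0,0],[0,0,0],[0,0,0],[0,0,0],[0,0,0]], "travel": [[0,7.4,-4.5],[0,7.6,-4.0],[0,7.8,-3.7],[0,8.1,-3.1],[0,8.2,-2.7],[0,8.3,-2.2],[0,8.4,-1.7],[0,8.6,-1.3],[0,8.6,-0.7],[0,8.6,-0.3]], "grip": [0,0,0,0,0,0,0,0,0,0]}}

```text
clock: 8.2
position: [0.66, -0.0965, 0.2649]
tool_rot: [3.14, -0.0, 1.281]
force: [-2.4, 0.9, 17.9]
grip_width: 0.0077
grip_force: 62.1
```

Request:
{"api": "servo_tool", "payload": {"rot": [[0,0,0],[0,0,0],[0,0,0]], "travel": [[0,0,0],[0,0,0],[0,0,0]], "grip": [0,0,0]}}

```text
clock: 8.45
position: [0.6607, -0.0967, 0.2653]
tool_rot: [3.137, -0.0, 1.281]
force: [1.5, -1.0, 5.1]
grip_width: 0.0078
grip_force: 60.4
```

```bash
python3 - <<'E'
from h import *
im=manip.get_image("side"); t=manip.get_image("top")
f=lambda im,x,y,w,h:cv2.resize(im["frame"][y:y+h,x:x+w,::-1],(400,400),interpolation=cv2.INTER_CUBIC)
cv2.imwrite("pics/up.png",np.hstack([f(im,270,80,140,140),f(t,320,130,120,120)]))
s=manip.sense(); print(s["position"],s["force"])
E
```

```text
[ 0.66064325 -0.09668844  0.26527529] [ 0.5683667  -0.53939234  5.02098018]
```

View pics/up.png

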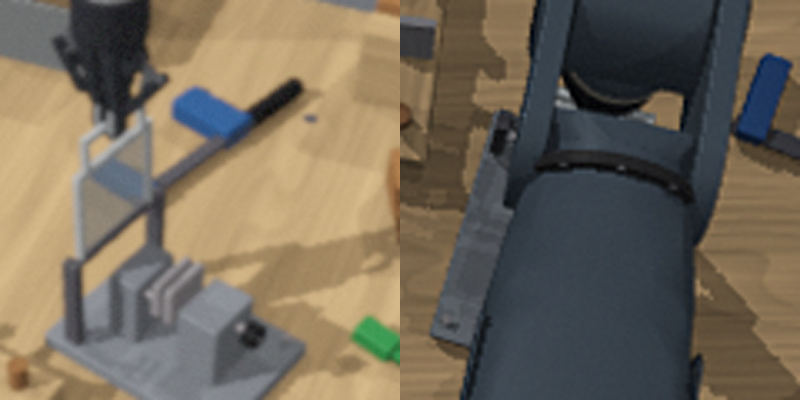

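The guard is upright, with its pane at side crop (115,190). Both throat cheeks show at (160,290). I'll release, lift clear and head for the rack.

Request:
{"api": "servo_tool", "payload": {"rot": [[0,0,0],[0,0,0],[0,0,0],[0,0,0],[0,0,0],[0,0,0],[0,0,0.06],[0,0,0],[0,0,0],[0,0,0]], "travel": [[0,0,0],[0,0,0],[0,0,-10],[0,0,-20],[0,0,-20],[0,0,-10],[0,0,0],[0,-20,0],[28,-30,0],[28,-30,0]], "grip": [0.28,0.28,0.28,0.28,0.28,0.28,0.6,0.6,0.6,0.6]}}

```text
clock: 9.38
position: [0.6024, -0.0163, 0.323]
tool_rot: [-3.141, 0.0, 1.218]
force: [-0.0, 1.4, 0.9]
grip_width: 0.0513
grip_force: 0.0
```

Request:
{"api": "servo_tool", "payload": {"rot": [[0,0,0],[0,0,0],[0,0,0],[0,0,0],[0,0,0],[0,0,0],[0,0,0]], "travel": [[28,-30,0],[28,-30,0],[28,-30,0],[28,-30,0],[28,-30,0],[28,-30,0],[0,0,0]], "grip": [0.6,0.6,0.6,0.6,0.6,0.6,0.6]}}

```text
clock: 9.97
position: [0.4889, 0.2083, 0.3238]
tool_rot: [-3.141, -0.002, 1.225]
force: [-0.5, -0.8, -0.3]
grip_width: 0.0511
grip_force: 0.0
```

```bash
python3 - <<'E'
from h import *
s=manip.sense(); print(s["position"],s["tool_rot"],s["grip_width"])
th=np.radians(-16.6); X=np.array([np.cos(th),np.sin(th)]);Y=np.array([-X[1],X[0]]); H=np.array([.6588,-.0955])
for c in("side","top"):
    im=manip.get_image(c); save(im,c+"3.png",(290,150,370,210) if c=="side" else (330,150,410,210),5)
    for l in("set_face","sprung_face","guard_hinge","guard_bar"):
        for p in manip.pinpoint(c,l)[:2]:
            z={"guard_hinge":.13,"guard_bar":.28}.get(l,.115); w=pix2w(im,*p["at"],z=z); print(c,l,np.round(p["at"],1),round(p["conf"],2),w.round(4),"fix",((w[:2]-H)@X).round(4),((w[:2]-H)@Y).round(4))
    P=cloud(im,im["range_z"]>0); q=(P[:,:2]-H); fx=q@X; fy=q@Y; z=P[:,2]
    k=(abs(fy)<.07)&(fx>-.04)&(fx<.04)&(z>.15)&(z<.3)
    if k.sum()>50:
        A=np.polyfit(z[k],fx[k],1); print(c,"guard lean",np.degrees(np.arctan(A[0])),"fx@hinge",np.polyval(A,.13),"fy",np.percentile(fy[k],[1,99]),k.sum(), "ztop",z[k].max())
    k=(abs(fy)<.04)&(fx>-.12)&(fx<-.06)&(z>.110)&(z<.125)
    print(c,"cheek top pts",k.sum(),"fy",np.percentile(fy[k],[2,98]).round(4)); print(np.histogram(fx[k],np.arange(-.12,-.059,.003)))
    for l in ("gauge_grip",):
        for r in manip.regions_of(c,l)[:3]:
            Q=cloud(im,r["mask"]);Q=Q[abs(Q[:,2]-.17)<.006]
            if len(Q)>8: print(c,cv2.minAreaRect((Q[:,:2]*1000).astype(np.float32)),np.median(Q[:,2]))
E
```

```text
[0.48894254 0.20828858 0.32381363] [-3.14090618e+00 -1.55782257e-03  1.22544672e+00] 0.05105938266216343
side set_face [332.1 174.2] 0.55 [ 0.5775 -0.0844  0.115 ] fix -0.081 -0.0126
side sprung_face [307.4 265. ] 0.73 [0.5242 0.2497 0.115 ] fix -0.2276 0.2924
side guard_hinge [312. 162.] 0.97 [ 0.6479 -0.0971  0.13  ] fix -0.0099 -0.0047
side guard_hinge [308.  265.3] 0.36 [0.5186 0.2596 0.13  ] fix -0.2358 0.3002
side guard_bar [311.7 121. ] 0.78 [ 0.6525 -0.1058  0.28  ] fix -0.0031 -0.0117
side guard lean 1.0865928437781138 fx@hinge -0.0021365100346205056 fy [-0.01082614  0.05785515] 420 ztop 0.2869468899882044
side cheek top pts 1 fy [0.029 0.029]
(array([0, 0, 0, 0, 0, 0, 0, 0, 0, 0, 0, 0, 1, 0, 0, 0, 0, 0, 0, 0]), array([-0.12 , -0.117, -0.114, -0.111, -0.108, -0.105, -0.102, -0.099,
       -0.096, -0.093, -0.09 , -0.087, -0.084, -0.081, -0.078, -0.075,
       -0.072, -0.069, -0.066, -0.063, -0.06 ]))
side ((451.8429260253906, 275.8994140625), (31.34048843383789, 22.851974487304688), 73.18997192382812) 0.16922124332972954
top set_face [364.9 197.8] 0.49 [ 0.5804 -0.0763  0.115 ] fix -0.0806 -0.004
top sprung_face [366.6 195.8] 0.62 [ 0.5867 -0.0817  0.115 ] fix -0.073 -0.0074
top guard_hinge [372.  172.5] 0.69 [ 0.6579 -0.0984  0.13  ] fix -0.0001 -0.003
top guard_bar [381.4 161.2] 0.67 [ 0.659  -0.1084  0.28  ] fix 0.0039 -0.0123
top guard lean 1.6968713274165919 fx@hinge -0.003156390668009249 fy [-0.06597158  0.05292248] 558 ztop 0.28902788063125606
top cheek top pts 129 fy [-0.0354  0.0219]
(array([ 0,  0,  1,  1,  0,  0,  0, 19, 20, 15, 10,  0,  9, 23, 18, 13,  0,
        0,  0,  0]), array([-0.12 , -0.117, -0.114, -0.111, -0.108, -0.105, -0.102, -0.099,
       -0.096, -0.093, -0.09 , -0.087, -0.084, -0.081, -0.078, -0.075,
       -0.072, -0.069, -0.066, -0.063, -0.06 ]))
```

Request:
{"api": "servo_tool", "payload": {"rot": [[0,0,0],[0,0,0],[0,0,0],[0,0,0],[0,0,0],[0,0,0],[0,0,0],[0,0,0],[0,0,0],[0,0,0]], "travel": [[25,-29,0],[25,-29,0],[0,0,30],[0,0,30],[0,0,30],[0,0,20],[0,0,0],[0,0,0],[0,0,0],[0,0,0]], "grip": [0.6,0.6,0.6,0.6,0.6,0.6,0.6,0.6,0.6,0.6]}}

```text
clock: 11.4
position: [0.4552, 0.2705, 0.2149]
tool_rot: [3.14, -0.002, 1.221]
force: [0.1, -0.2, -0.9]
grip_width: 0.051
grip_force: 0.0
```

```bash
python3 - <<'E'
from h import *
s=manip.sense(); print(s["position"],s["tool_rot"])
im=manip.get_image("side"); save(im,"gg.png",(290,220,370,280),6)
E
```

```text
[0.45518901 0.27048325 0.21487031] [ 3.13973483e+00 -1.91761536e-03  1.22064439e+00]
```

View pics/gg.png

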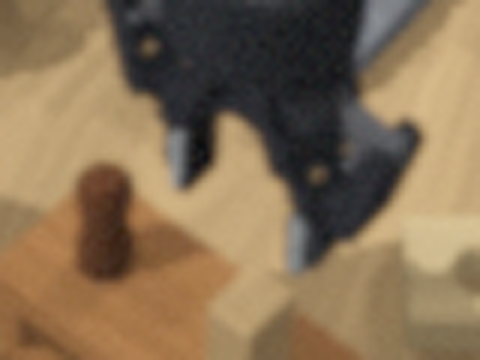

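The open fingers straddle the gauge handle at crop (250,310). The awl at (105,220) is well clear.

Request:
{"api": "servo_tool", "payload": {"rot": [[0,0,0],[0,0,0],[0,0,0],[0,0,0],[0,0,0],[0,0,0],[0,0,0]], "travel": [[2.5,-4.5,0],[0,0,20],[0,0,20],[0,0,20],[0,0,12],[0,0,10],[0,0,0]], "grip": [0.6,0.6,0.6,0.6,0.6,0.6,0.6]}}

```text
clock: 12.03
position: [0.4503, 0.274, 0.1299]
tool_rot: [-3.14, 0.001, 1.221]
force: [0.2, 0.2, 0.4]
grip_width: 0.051
grip_force: 0.0
```

Request:
{"api": "servo_tool", "payload": {"rot": [[0,0,0],[0,0,0],[0,0,0],[0,0,0],[0,0,0],[0,0,0]], "travel": [[0,0,0],[0,0,0],[0,0,0],[0,0,0],[0,0,0],[0,0,0]], "grip": [0,0,0,0,0,0]}}

```text
clock: 12.53
position: [0.4516, 0.2744, 0.1323]
tool_rot: [3.14, -0.002, 1.221]
force: [-1.8, 0.7, 6.4]
grip_width: 0.023
grip_force: 59.4
```

Request:
{"api": "servo_tool", "payload": {"rot": [[0,0,0],[0,0,0],[0,0,0],[0,0,0],[0,0,0],[0,0,0],[0,0,0],[0,0,0],[0,0,0],[0,0,-0.06]], "travel": [[0,0,-5],[0,0,-10],[0,0,-20],[0,0,-20],[0,0,-25],[0,0,-25],[0,0,-20],[0,0,-15],[0,0,0],[0,0,0]], "grip": [0,0,0,0,0,0,0,0,0,0]}}

```text
clock: 13.37
position: [0.4511, 0.2741, 0.272]
tool_rot: [3.14, -0.001, 1.28]
force: [0.2, 0.2, -1.9]
grip_width: 0.0232
grip_force: 58.8
```

Request:
{"api": "servo_tool", "payload": {"rot": [[0,0,0],[0,0,0],[0,0,0],[0,0,0],[0,0,0],[0,0,0],[0,0,0],[0,0,0],[0,0,0],[0,0,0]], "travel": [[0,0,0],[-30,22,0],[-30,22,0],[-30,22,0],[-30,22,0],[-30,22,0],[-30,22,0],[-30,22,0],[-30,22,0],[-30,22,0]], "grip": [0,0,0,0,0,0,0,0,0,0]}}

```text
clock: 14.2
position: [0.5635, -0.0431, 0.2705]
tool_rot: [-3.14, 0.0, 1.279]
force: [1.0, 1.2, -1.1]
grip_width: 0.0234
grip_force: 59.0
```

Request:
{"api": "servo_tool", "payload": {"rot": [[0,0,0],[0,0,0],[0,0,0],[0,0,0]], "travel": [[-30,20,0],[0,0,0],[0,0,0],[0,0,0]], "grip": [0,0,0,0]}}

```text
clock: 14.53
position: [0.5737, -0.0754, 0.2705]
tool_rot: [-3.14, -0.0, 1.28]
force: [-0.1, 0.7, -1.7]
grip_width: 0.0233
grip_force: 59.1
```

```bash
python3 - <<'E'
from h import *
s=manip.sense(); print(s["position"],s["tool_rot"],s["force"],s["wrist_torque"],s["grip_width"],s["grip_force"])
im=manip.get_image("side"); save(im,"tip.png",(290,110,370,190),7)
for l in("gauge_tip","gauge_grip","set_face","sprung_face"):
    for p in manip.pinpoint("side",l)[:3]: print(l,np.round(p["at"],1),round(p["conf"],2),pix2w(im,*p["at"]).round(4))
E
```

```text
[ 0.5737116 -0.0753769  0.2704756] [-3.14015024e+00 -1.11194151e-04  1.27951789e+00] [-0.08256428  0.65816085 -1.69879812] [-0.04253456  0.03942432 -0.01111307] 0.0232578749972154 59.12338972091675
gauge_tip [435.3 217.9] 0.79 [ 0.2488 -0.1323 -0.0004]
gauge_tip [327.7 167.2] 0.65 [ 0.6405 -0.2259 -0.0042]
gauge_tip [271.2 321.9] 0.65 [ 0.576   0.3751 -0.001 ]
gauge_grip [263.6 370.3] 0.94 [0.5332 0.5073 0.0237]
gauge_grip [399.3 195.9] 0.73 [ 0.3745 -0.1588  0.024 ]
gauge_grip [334.4 134.6] 0.62 [ 0.5675 -0.0579  0.2939]
set_face [331.9 176. ] 0.48 [ 0.5786 -0.0867  0.1048]
set_face [375.  270.1] 0.28 [0.3673 0.1372 0.0207]
sprung_face [331.8 173.3] 0.68 [ 0.5768 -0.0788  0.1243]
sprung_face [308.  262.7] 0.18 [0.5206 0.2545 0.1335]
```

View pics/tip.png

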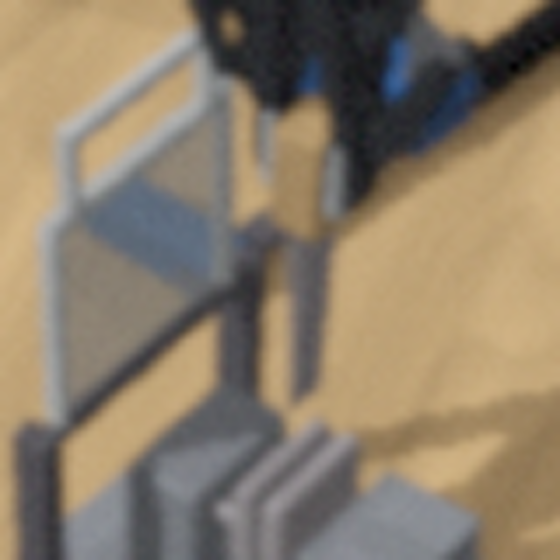

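The blade hangs straight, with its tip at crop (303,392), just above the throat, which runs from about (248,510) to (333,432). Next I'll project the predicted points and compare.

```bash
python3 - <<'E'
from h import *
im=manip.get_image("side")
K=np.array([[im["fx"],0,im["cx"]],[0,im["fy"],im["cy"]],[0,0,1]])
pr=lambda P:(cv2.projectPoints(np.array(P,float),np.array(im["rvec"]),np.array(im["tvec"]),K,None)[0][:,0]-[290,110])*7+3
th=np.radians(-16.6);X=np.array([np.cos(th),np.sin(th),0]);Y=np.array([-X[1],X[0],0])
s=manip.sense()["position"]; tip=s-[0,0,.1123]
T=np.array([.5747,-.0772,.12])
print("tip",pr([tip]),"throat ends+mid",pr([T-.03*Y,T,T+.03*Y]).round(),"X step 5mm",pr([T+.005*X]))
g=cv2.imread("pics/tip.png",0)
# profile across throat along X at several fy, top height
for fy in(-.02,-.01,0,.01,.02):
    xs=np.arange(-.016,.0161,.001); q=pr([T+fy*Y+x*X for x in xs]).astype(np.float32)
    print(fy,cv2.remap(g,q[:,0],q[:,1],1).ravel().tolist())
e=im["range_z"]; P=cloud(im,np.pad(np.ones((40,40),bool),((150,210),(310,290)))); q=P-np.array([.5747,-.0772,0]); fx=q@X;fy=q@Y
k=(P[:,2]>.11)&(P[:,2]<.125)&(abs(fx)<.03)&(abs(fy)<.04); print(np.c_[fx,fy,P[:,2]][k].round(4)[:60].tolist())
E
```

```text
tip [[301.1397328  394.84713533]] throat ends+mid [[339. 419.]
 [299. 457.]
 [257. 496.]] X step 5mm [[289.20291205 451.78774015]]
-0.02 [112, 116, 122, 129, 137, 143, 149, 152, 152, 150, 146, 142, 138, 131, 124, 120, 117, 118, 122, 128, 134, 140, 145, 150, 155, 160, 164, 167, 168, 169, 170, 169, 166]
-0.01 [102, 109, 119, 129, 136, 142, 146, 147, 145, 139, 131, 123, 115, 107, 102, 101, 104, 109, 116, 123, 129, 137, 144, 148, 151, 152, 153, 151, 146, 138, 129, 119, 109]
0 [103, 110, 120, 129, 134, 138, 141, 143, 142, 137, 129, 121, 112, 105, 102, 102, 106, 112, 118, 123, 128, 133, 136, 136, 133, 128, 120, 112, 102, 94, 87, 85, 84]
0.01 [104, 111, 120, 128, 134, 139, 142, 142, 138, 133, 125, 118, 111, 104, 100, 100, 103, 109, 116, 122, 127, 133, 137, 137, 135, 130, 124, 115, 104, 94, 88, 85, 86]
0.02 [104, 109, 117, 125, 131, 136, 139, 140, 138, 135, 128, 119, 112, 104, 100, 100, 104, 109, 116, 123, 129, 135, 138, 137, 135, 129, 121, 112, 101, 91, 87, 86, 89]
[[0.0111, -0.0191, 0.119], [0.0075, -0.0192, 0.1211], [0.0083, -0.0259, 0.1155], [0.0092, -0.0113, 0.1219], [0.0069, -0.0133, 0
[... 787 characters left out ...]
188], [-0.0107, -0.015, 0.1185], [-0.0099, -0.0217, 0.1127], [-0.0125, -0.0233, 0.1131], [0.0117, 0.0055, 0.1164], [0.0092, 0.0038, 0.1166], [0.0048, 0.0047, 0.12], [0.0078, -0.0048, 0.1108], [0.0046, -0.0055, 0.1122], [0.0032, -0.0089, 0.1104], [-0.007, -0.0045, 0.1201], [-0.0086, -0.0076, 0.1187], [-0.0112, -0.0091, 0.1191], [-0.0116, -0.014, 0.1155], [-0.0128, -0.0176, 0.1135], [0.0108, 0.0117, 0.1176], [0.0081, 0.0103, 0.1181], [0.0039, 0.0111, 0.1214], [0.0037, 0.006, 0.1175], [-0.0034, 0.0005, 0.1176], [-0.0054, -0.0018, 0.117], [-0.0098, -0.0007, 0.1205], [-0.0097, -0.0062, 0.1162], [-0.0144, -0.01, 0.1161], [0.0094, 0.0186, 0.1196], [0.0077, 0.0159, 0.1186], [0.0042, 0.0157, 0.1205]]
```

The predicted tip matches the picture to within 1 mm. The throat centre lies about 1 mm further along +x, so I'll correct for that, descend, and watch the force.

Request:
{"api": "servo_tool", "payload": {"rot": [[0,0,0],[0,0,0],[0,0,0],[0,0,0],[0,0,0],[0,0,0],[0,0,0],[0,0,0],[0,0,0],[0,0,0]], "travel": [[-1.5,1,0],[0,0,10],[0,0,10],[0,0,10],[0,0,10],[0,0,6],[0,0,6],[0,0,6],[0,0,0],[0,0,0]], "grip": [0,0,0,0,0,0,0,0,0,0]}}

```text
clock: 15.67
position: [0.5747, -0.0774, 0.2131]
tool_rot: [-3.141, 0.0, 1.281]
force: [-0.3, 0.7, -1.0]
grip_width: 0.0231
grip_force: 59.2
```

```bash
python3 - <<'E'
from h import *
for _ in range(3):
    manip.get_image("side"); s=manip.sense(); f=s["force"]; X=np.array([.958,-.286,0]); print(s["position"].round(4),"FX",(f@X).round(2),"FY",(f@[.286,.958,0]).round(2),"Fz",f[2].round(2),s["wrist_torque"].round(3),s["tool_rot"].round(4))
E
```

```text
[ 0.5748 -0.0775  0.2134] FX 1.18 FY -0.26 Fz -1.24 [0.001 0.004 0.   ] [3.1412 0.     1.2808]
[ 0.5749 -0.0775  0.2136] FX -0.26 FY 0.01 Fz -1.35 [ 0.009  0.028 -0.003] [ 3.1408e+00 -1.0000e-04  1.2808e+00]
[ 0.5749 -0.0775  0.2137] FX 0.57 FY 0.24 Fz -0.32 [0.051 0.011 0.028] [ 3.1407e+00 -1.0000e-04  1.2808e+00]
```

Request:
{"api": "servo_tool", "payload": {"rot": [[0,0,0],[0,0,0],[0,0,0],[0,0,0],[0,0,0],[0,0,0],[0,0,0]], "travel": [[0,0,3],[0,0,3],[0,0,3],[0,0,3],[0,0,3],[0,0,0],[0,0,0]], "grip": [0,0,0,0,0,0,0]}}

```text
clock: 16.4
position: [0.5746, -0.0775, 0.198]
tool_rot: [-3.141, 0.0, 1.281]
force: [-0.9, 0.1, -0.9]
grip_width: 0.0233
grip_force: 59.1
```

```bash
cat >> h.py <<'E'
def rd(n=7):
    A=[]
    for _ in range(n):
        manip.get_image("side"); s=manip.sense(); f=s["force"]; A.append([f@[.958,-.286,0],f@[.286,.958,0],f[2],*s["wrist_torque"]])
    A=np.array(A); print("t",round(s["clock"],1),s["position"].round(4),"FX FY Fz T",A.mean(0).round(2),"sd",(A.std(0)/n**.5).round(2),s["tool_rot"].round(4))
E
python3 -c "from h import *;rd()"
```

```text
t 16.8 [ 0.5747 -0.0775  0.1983] FX FY Fz T [-0.01 -0.03 -1.05  0.01  0.01 -0.01] sd [0.16 0.16 0.15 0.01 0.01 0.01] [3.1415 0.     1.2808]
```

Request:
{"api": "servo_tool", "payload": {"rot": [[0,0,0],[0,0,0],[0,0,0],[0,0,0],[0,0,0],[0,0,0]], "travel": [[0,0,2],[0,0,2],[0,0,2],[0,0,2],[0,0,0],[0,0,0]], "grip": [0,0,0,0,0,0]}}

```text
clock: 17.25
position: [0.5748, -0.0775, 0.19]
tool_rot: [3.142, 0.0, 1.281]
force: [1.3, -0.5, -1.7]
grip_width: 0.0236
grip_force: 59.2
```

```bash
python3 -c "from h import *;rd()"
```

```text
t 17.6 [ 0.5748 -0.0775  0.1902] FX FY Fz T [ 1.52 -0.02 -2.1  -0.14 -0.4  -0.03] sd [0.17 0.24 0.1  0.01 0.01 0.02] [ 3.1414 -0.      1.2808]
```

Request:
{"api": "servo_tool", "payload": {"rot": [[0,0,0],[0,0,0],[0,0,0],[0,0,0],[0,0,0],[0,0,0]], "travel": [[0,0,1.5],[0,0,1.5],[0,0,1.5],[0,0,1.5],[0,0,0],[0,0,0]], "grip": [0,0,0,0,0,0]}}

```text
clock: 18.1
position: [0.5749, -0.0775, 0.1842]
tool_rot: [3.141, -0.0, 1.281]
force: [1.7, -1.8, 1.2]
grip_width: 0.0232
grip_force: 59.4
```

```bash
python3 -c "from h import *;rd()"
```

```text
t 18.4 [ 0.5749 -0.0775  0.1842] FX FY Fz T [ 3.12  0.17  1.48 -0.19 -0.79  0.01] sd [0.17 0.12 0.11 0.02 0.03 0.01] [ 3.1411e+00 -1.0000e-04  1.2808e+00]
```

Request:
{"api": "servo_tool", "payload": {"rot": [[0,0,0],[0,0,0],[0,0,0],[0,0,0]], "travel": [[0,0.5,0],[0,0,0],[0,0,0],[0,0,0]], "grip": [0,0,0,0]}}

```text
clock: 18.78
position: [0.5751, -0.0775, 0.1842]
tool_rot: [-3.141, 0.0, 1.281]
force: [1.1, 0.3, 2.4]
grip_width: 0.0232
grip_force: 59.6
```

```bash
python3 -c "from h import *;rd()"
```

```text
t 19.1 [ 0.5751 -0.0776  0.1842] FX FY Fz T [ 0.88 -0.16  3.8   0.01 -0.23 -0.  ] sd [0.23 0.14 0.24 0.01 0.01 0.01] [-3.1414  0.      1.2808]
```

Request:
{"api": "servo_tool", "payload": {"rot": [[0,0,0],[0,0,0],[0,0,0],[0,0,0],[0,0,0],[0,0,0]], "travel": [[0,0.1,1],[0,0.1,1],[0,0.1,1],[0,0,1],[0,0,0],[0,0,0]], "grip": [0,0,0,0,0,0]}}

```text
clock: 19.63
position: [0.5753, -0.0777, 0.1798]
tool_rot: [-3.141, 0.0, 1.281]
force: [0.3, 0.3, 0.1]
grip_width: 0.0233
grip_force: 59.6
```

```bash
python3 -c "from h import *;rd()"
```

```text
t 20.0 [ 0.5753 -0.0777  0.1799] FX FY Fz T [ 0.68 -0.08 -1.02 -0.06 -0.15  0.  ] sd [0.1  0.21 0.49 0.01 0.01 0.01] [-3.1410e+00  1.0000e-04  1.2808e+00]
```

Request:
{"api": "servo_tool", "payload": {"rot": [[0,0,0],[0,0,0],[0,0,0],[0,0,0]], "travel": [[0,0,0.5],[0,0,0.5],[0,0,0.5],[0,0,0.5]], "grip": [0,0,0,0]}}

```text
clock: 20.32
position: [0.5754, -0.0776, 0.1783]
tool_rot: [-3.142, -0.0, 1.281]
force: [-1.7, 0.7, 2.6]
grip_width: 0.0234
grip_force: 59.7
```

```bash
python3 - <<'E'
from h import *
for _ in range(10):
    manip.get_image("side"); s=manip.sense(); f=s["force"]; print(s["position"].round(4),(f@[.958,-.286,0]).round(2),f[2].round(2),s["wrist_torque"].round(2))
E
```

```text
[ 0.5754 -0.0777  0.1782] -0.6 2.7 [ 0.09  0.29 -0.04]
[ 0.5754 -0.0777  0.1782] -2.06 3.64 [ 0.04  0.36 -0.08]
[ 0.5754 -0.0776  0.1783] -1.77 2.83 [ 0.08  0.32 -0.05]
[ 0.5754 -0.0776  0.1782] -2.29 3.15 [ 0.12  0.42 -0.02]
[ 0.5754 -0.0776  0.1782] -1.86 4.26 [0.11 0.3  0.02]
[ 0.5754 -0.0777  0.1782] -2.5 2.86 [ 0.11  0.38 -0.03]
[ 0.5754 -0.0776  0.1782] -1.86 4.05 [0.05 0.33 0.01]
[ 0.5754 -0.0777  0.1782] -2.16 3.08 [ 0.09  0.39 -0.03]
[ 0.5754 -0.0777  0.1782] -1.46 3.44 [0.14 0.45 0.04]
[ 0.5754 -0.0777  0.1782] -1.65 4.31 [0.16 0.47 0.03]
```

Request:
{"api": "servo_tool", "payload": {"rot": [[0,0,0],[0,0,0],[0,0,0],[0,0,0],[0,0,0],[0,0,0]], "travel": [[0,-0.25,0.3],[0,0,0],[0,0,0],[0,0,0],[0,0,0],[0,0,0]], "grip": [0,0,0,0,0,0]}}

```text
clock: 21.32
position: [0.5753, -0.0777, 0.178]
tool_rot: [3.141, -0.0, 1.281]
force: [-0.0, 0.1, 4.4]
grip_width: 0.0232
grip_force: 59.8
```

```bash
python3 - <<'E'
from h import *
rd(); rd()
im=manip.get_image("side"); save(im,"fin.png",(280,100,380,190),6)
th=np.radians(-16.6); X=np.array([np.cos(th),np.sin(th)]);Y=np.array([-X[1],X[0]]); H=np.array([.6588,-.0955])
P=cloud(im,im["range_z"]>0); q=P[:,:2]-H; fx=q@X;fy=q@Y;z=P[:,2]
k=(abs(fy)<.07)&(abs(fx)<.015)&(z>.15)&(z<.27); print(k.sum(),np.degrees(np.arctan(np.polyfit(z[k],fx[k],1)[0])))
E
```

```text
t 21.7 [ 0.5753 -0.0776  0.178 ] FX FY Fz T [-0.03  0.27  4.07  0.02 -0.02 -0.  ] sd [0.12 0.18 0.24 0.01 0.02 0.01] [3.1412 0.     1.2808]
t 22.0 [ 0.5753 -0.0776  0.178 ] FX FY Fz T [ 0.46 -0.2   4.51 -0.03 -0.14 -0.01] sd [0.22 0.13 0.2  0.01 0.01 0.01] [ 3.1413 -0.      1.2808]
621 1.2443693066720478
```

View pics/fin.png

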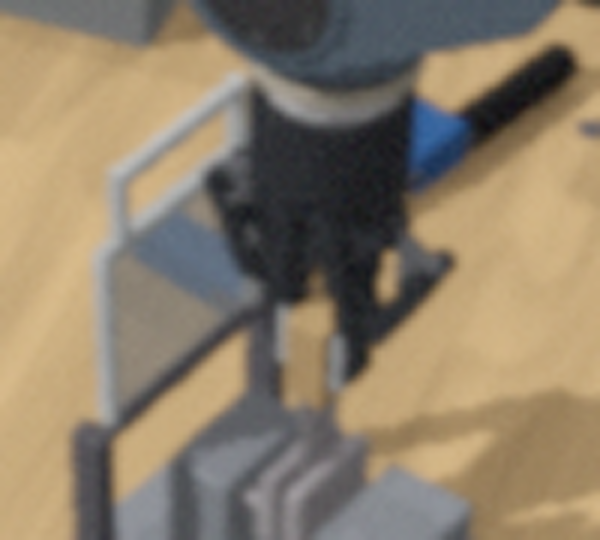

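The blade is in the throat at crop (315,430) and the guard is still upright. The drag is about 5 N and the sideways force is balanced, so each cheek presses with roughly 4 N. Handing in.

```bash
python3 -c "from rig import manip;print(manip.close_job())"
```

```text
the job is handed in; nothing more can be done
None
```

I handed the job in: the guard is upright and I'm still holding the gauge by its handle, with its blade snug between both cheeks (about 5 N of drag, sideways force balanced); no verdict came back.

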